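Push the tip box home in its loading lane

ROBOT

A 6-joint arm with a two-finger parallel gripper is mounted at the origin on a cart in front of the work surface, level with it; the furniture and walls round the work are solid. World frame = base frame: x ahead of the robot, y to its left, z up, the work surface at z = 0. Lengths are in mm, angles in rad, forces in N, time in s.
With the tool pointing down it reaches from about 350 to 775 mm from the base axis. Payload 7.3 kg.
Tool frame: the origin (TCP) lies at the very end of the fingers, on their centre line; the grasp point (between the pads) lies 19 mm behind it; z points along the fingers, x is the direction in which the jaws open and shut, and the axes are right-handed (so a half turn about z gives the same grasp; the last joint's range is limited). The gripper opens to 92 mm and grips with 3 to 60 N. Pads are 19 mm wide; open, the fingers measure 130 mm over their backs; the gripper's body (75 mm by 190 mm) begins 47 mm behind the grasp point.
Start: joints at [1.145, 0.342, 1.524, -0, 1.275, -0.146], TCP at [144.97, 504.607, 226.741] pointing down, gripper open.
Joint ranges: [-2.53, 2.53], [-0.77, 2.02], [0.04, 2.7], [-1, 4.14], [0.28, 2.66], [-3.11, 3.11]. Speed limits (rad/s): [2.57, 2.57, 3.14, 3.14, 3.14, 3.14].

INTERFACE

Orientations are given as [roll, pitch, yaw] about the fixed x, y, z axes, in that order (R = Rz(yaw) Ry(pitch) Rx(roll)).
In Python, from plant import bot, capture, camera_params gives the robot as it stands.
- The arm moves only by the shell command python3 -m jog 'ROWS' [OPENING]. ROWS is a JSON object of lists of equal length, an entry for each row: "xyz": the shift along the world's x, y, z as a fraction of full scale, a list of three; "angular": the turn, a rotation vector about the world's x, y, z as a fraction of full scale, a list of three. In form: {"xyz": [[x, y, z], ...], "angular": [[wx, wy, wz], ...]}. A call has 1 to 10 rows; each row shifts and turns the pose as measured when the row begins; what a row does not reach is not made up. Full scale, the value 1, is 2 cm for a shift and 6 degrees for a turn. A row lasts 1/10 s, in which the tool goes at most 50 mm and 8.59 degrees, less where a joint would pass 70% of its speed; a pose out of reach is approached as far as the arm can. A call with a number of a shift or a turn outside -1 to 1 is refused whole. A call with a gripper value outside its range is refused whole. OPENING is the closure, from -1 (fully open) to 1 (shut), set as the call begins (- or left out, the last holds). The fingers move at their own pace and stop on an object; the grip force is fixed at half the most. Time passes only in rows, so rows that do not move let the fingers close. It gives the time, the measured TCP pose, the force and the opening at its end, in the units of the state.
- bot.get_obs(): the state, without advancing time (a new reading comes with each control period).
- capture(name): name is "scene" or "top" or "wrist"; returns the picture (420x560x3 uint8, red, green, blue); there is no depth.
- camera_params(name): a dict with "fx", "fy", "cx", "cy" (pixels), "rvec" (rotation vector, rad) and "tvec" (3), from world to camera coordinates, as OpenCV has them. Camera axes: x right, y down, z forward; pixel columns grow to the right and rows downward; lengths in mm; the calibration is good to about 2 mm. A picture is of the moment at which its call begins: read the wrist's pose just before it. camera_params takes no time and is no camera call; for the wrist camera it gives the pose at the moment of the call.
- bot.close_job(): hands the job in, once; it reports no verdict.
The state is a dict: "time": time; "joint_positions": joint angles; "dq": joint speeds; "tau": joint torques, N m; "tool_pos": TCP position; "tcp_rot": TCP orientation; "contact_force": force on the tool from outside, world axes, zero at the start; "moment": the same for the moment, N m; "grip_width": finger opening in mm.
Only numpy, scipy, OpenCV 4.12 (cv2) and the standard library are available. Lean on these libraries where they do the work, as an engineer would, in place of code of your own. Each camera call takes 0.05 s, during which the arm holds its last target.

TASK

Push the closed pipette tip box that stands before the mouth of the loading lane along the worktop, into the lane and on between the two guide rails until it is fully home against the end stop. Neither the box nor the gripper may touch either rail, and the box is only to be pushed: do not grip it, lift it or tip it. Leave the bottles, jar, film roll, dish and pen around the lane where they are.

Things in the scene. Friction and masses are not known exactly. Their poses are not given: they have to be found in the camera images.
- lane: Loading lane fixed to the worktop: two low straight aluminium rails ending at a stop block. Origin on the worktop at the middle of the stop's inner face. x: along the lane from the open mouth to the stop, roughly to the robot's left; y: across it, towards the robot; z up. The stop is 34 mm high, 126 mm wide, inner face at x = 0. The lane floor is the bare worktop (z = 0).
- rail_far: Rail on the side away from the robot: 14 mm wide, 16 mm high, 200 mm long (lane x = -200 to 0), its inner face at lane y = -49 mm, so 98 mm from the other rail. Origin under the rail's centre line at the stop end.
- rail_near: Rail on the robot's side: same shape, its inner face at lane y = +49 mm. Origin under the rail's centre line at the stop end.
- lane_mouth (a point): Point on the worktop midway between the free ends of the two rails: the open mouth of the lane, 200 mm before the stop. The worktop before it is clear.
- tip_box: Closed pipette tip box (lid fixed shut), about 0.3 kg, upright, free to slide. Origin at the underside. Solid 118 mm along its y (-59 to 59), 80 mm along its x (-42 to 38), 63 mm high; lid lip and hinge stand out a few mm on the long sides, above the rails. Starts 20 to 65 mm before the mouth, y axis along the lane's x within 0.2 rad, within 22 mm of the centre line; centred it has 9 mm to each rail.
- amber_bottle: Bystander, loose: amber screw-cap reagent bottle, 50 mm diameter, 98 mm tall, beside the far rail. Origin at the centre of its underside.
- dropper_bottle: Bystander, loose: pale dropper bottle with a screw cap, 42 mm diameter, 99 mm tall, beside the far rail, nearer the mouth. Origin at the centre of its underside.
- low_jar: Bystander, loose: low white screw jar, 71 mm diameter, 28 mm tall, behind the end stop. Origin at the centre of its underside.
- film: Bystander, loose: roll of sealing film standing on its end, 84 mm diameter, 52 mm tall, beyond the far rail near the end stop. Origin at the centre of its underside.
- dish: Bystander, loose: petri dish, 61 mm diameter, 14 mm tall, beside the near rail, on the robot's side. Origin at the centre of its underside.
- pen: Bystander, loose: slim pen lying flat, 145 mm long along its y axis, on the robot's side, near the end stop. Origin at the centre of its underside.
Things that resemble listed ones, but are neither listed nor needed, are in the scene too. What is shaped like the tip_box but pink or purple is not meant.

How it is judged (in metres and radians):
On the way:
1. the box has entered the mouth of the lane, square between the rails (y of tip_box in the frame of lane between -0.012 and 0.012 m and angle between the y axis of tip_box and the x axis of lane, either way round below 0.15 rad and x of tip_box in the frame of lane above -0.24 m), for 0.1 s.
At the end, for the whole second after the job is handed in: The tip box stands flat and at rest between the rails, its leading end within 6 mm of the end stop, within 12 mm of the centre line and 0.15 rad of the lane's direction (y of tip_box in the frame of lane between -0.012 and 0.012 m and angle between the y axis of tip_box and the x axis of lane, either way round below 0.15 rad and x of tip_box in the frame of lane between -0.065 and -0.055 m and height (world z) of tip_box below 0.004 m and angle between tip_box's own z axis and vertical below 0.05 rad and linear speed of tip_box below 0.01 m/s); the robot touches nothing.
It fails at once if a rail is touched, by the box, the robot or anything else (contact force between any of rail_far, rail_near and anything else above 0.5 N).
It fails at once if the tip box is lifted or tipped (height (world z) of tip_box above 0.008 m or angle between tip_box's own z axis and vertical above 0.12 rad).
It fails at once if the tip box is taken between the fingers (x of the grasp point in the frame of tip_box between -0.037 and 0.033 m and y of the grasp point in the frame of tip_box between -0.054 and 0.054 m and z of the grasp point in the frame of tip_box below 0.06 m).
It fails at once if a bystander is moved more than 15 mm (distance of any of amber_bottle, dropper_bottle, low_jar, film, dish, pen from where it was at the start of the episode above 0.015 m).
It also fails if it takes over 54 s, if anything falls off the work surface, if the arm or the gripper's body presses on something with over 40 N, if the wrist force passes 120 N, or if a joint passes its speed limit or range.

## Working session

There is one attempt and no reset: what is moved stays moved. The work goes in short steps, Python scripts to look and compute and a shell command to move; the robot and the scene stay as the last step left them, time stands still between calls to the robot, and variables do not carry over. Pictures are saved under pics/ and viewed, and the job is handed in when it is done.

```bash
ls; mkdir -p pics; python3 - <<'E'
from plant import bot,capture,camera_params
import cv2
for n in ("scene","top"):
    cv2.imwrite(f"pics/{n}0.png",capture(n)[:,:,::-1])
    print(n,camera_params(n))
o=bot.get_obs();print(o)
E
```

```text
pics
scene {'fx': 495.0492756280126, 'fy': 495.0492756280126, 'cx': 282.1439258611679, 'cy': 208.8915003226639, 'rvec': array([ 2.20130873, -1.12819696,  0.39935611]), 'tvec': array([-321.28661733,  402.19722144,  847.87616597])}
top {'fx': 539.1461581386081, 'fy': 539.1461581386081, 'cx': 283.0516052544674, 'cy': 217.237880334003, 'rvec': array([ 2.12360624, -2.14041959,  0.21446784]), 'tvec': array([  27.48590317,  557.83527643, 1351.96275523])}
{'time': 0.1, 'joint_positions': array([ 1.14500602e+00,  3.42648068e-01,  1.52493403e+00, -3.12751331e-05,
        1.27539391e+00, -1.46005717e-01]), 'dq': array([-0.00015099, -0.00272244, -0.00101019, -0.00108467,  0.00083228,
       -0.0007726 ]), 'tau': array([ 1.54007334e-04, -4.32015359e+01, -2.44688988e+01,  7.18233478e-02,
        5.27624774e-02, -2.94422910e-05]), 'tool_pos': array([144.81478839, 504.24851571, 226.1126664 ]), 'tcp_rot': array([-3.14142098e+00,  1.37298802e-03,  1.29102099e+00]), 'contact_force': array([-0.48420291, -0.20680528, -0.36718365]), 'moment': array([0.01180992, 0.01318303, 0.03609652]), 'grip_width': 91.74750494315668}
```

View pics/scene0.png

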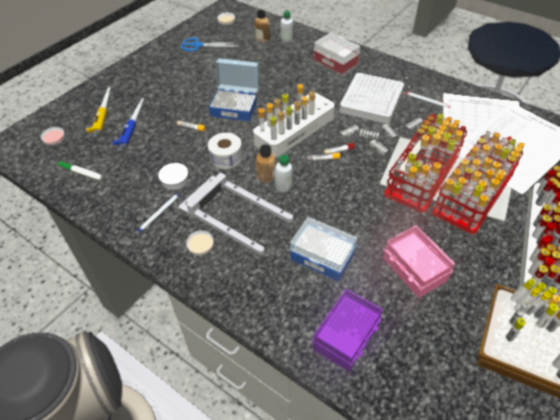

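View pics/top0.png

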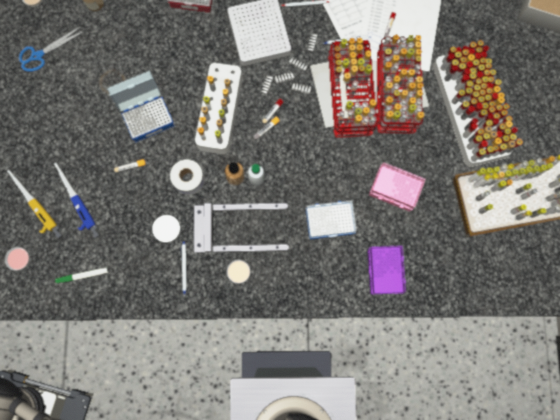

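Candidates shaped like the tip box in the top view: blue/white closed (331,219), pink (398,186), purple (387,270), and an open blue box (140,105). The closed blue/white one before the lane mouth fits. I'll confirm this in an enlarged crop.

```bash
python3 - <<'E'
import cv2
a=cv2.imread("pics/top0.png")[190:285,185:365]
cv2.imwrite("pics/topc.png",cv2.resize(a,None,fx=4.4,fy=4.4,interpolation=cv2.INTER_CUBIC))
a=cv2.imread("pics/scene0.png")[160:290,170:370]
cv2.imwrite("pics/scenec.png",cv2.resize(a,None,fx=4,fy=4,interpolation=cv2.INTER_CUBIC))
E
```

```text
(no output)
```

View pics/topc.png

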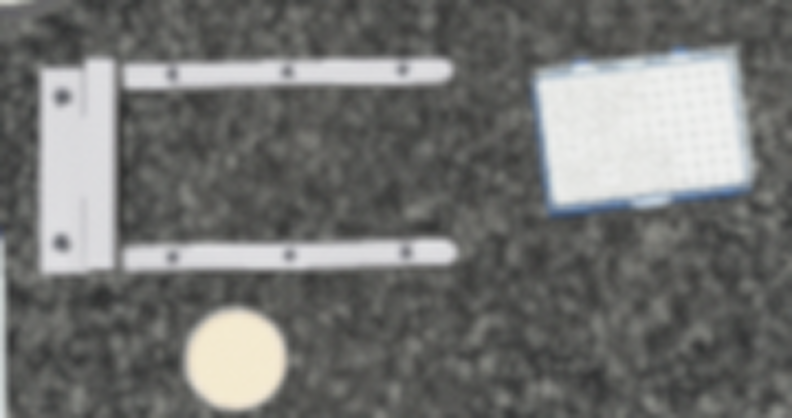

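View pics/scenec.png

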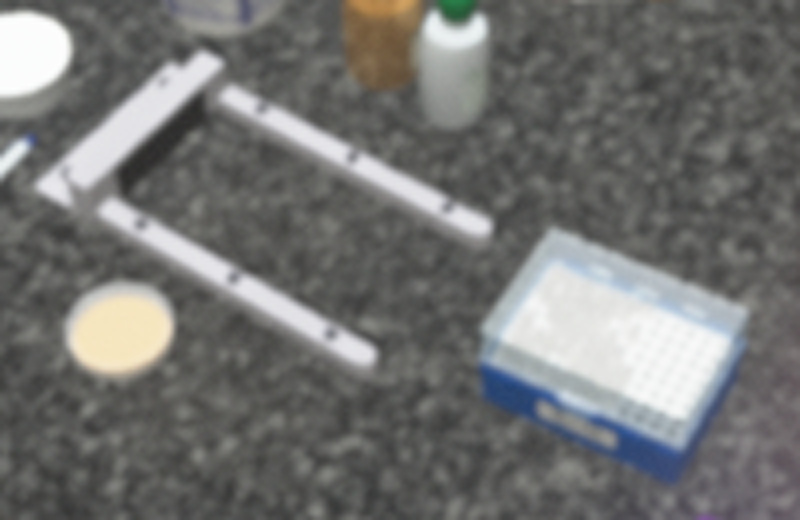

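Confirmed: the closed blue/white box before the mouth, crop (535..752, 47..212) in the top view. Next I'll fit the lane and box poses from both views.

```bash
cat > h.py <<'E'
import numpy as np,cv2
from scipy.optimize import least_squares
from plant import camera_params
def proj(n,P,c=None):
    c=c or camera_params(n)
    K=np.array([[c['fx'],0,c['cx']],[0,c['fy'],c['cy']],[0,0,1]])
    return cv2.projectPoints(np.float64(P).reshape(-1,1,3),c['rvec'],c['tvec'],K,None)[0][:,0]
def ray(n,px,z,c=None):
    c=c or camera_params(n)
    R=cv2.Rodrigues(c['rvec'])[0];t=np.ravel(c['tvec']);C=-R.T@t
    d=R.T@np.array([(px[0]-c['cx'])/c['fx'],(px[1]-c['cy'])/c['fy'],1])
    return C+d*(z-C[2])/d[2]
E
python3 - <<'E'
from h import *
T=lambda x,y:(185+x/4.4,190+y/4.4)
S=lambda x,y:(170+x/4,160+y/4)
for nm,t,s,z in [("far tip",T(453,70),S(488,225),16),("near tip",T(457,251),S(373,353),16),("stop far",T(114,59),S(222,66),34),("stop near",T(114,269),None,34),
 ("b farL",T(535,70),S(555,230),63),("b farR",T(738,47),S(748,312),63),("b nearR",T(752,187),S(675,445),63),("b nearL",T(550,212),S(483,332),63),
 ("dropper",T(312,-85),None,99),("amber",T(215,-85),None,98),("dish",T(236,358),None,14)]:
    a=ray("top",t,z); b=ray("scene",s,z) if s else None
    tri=''
    if s:
        f=lambda P:np.r_[proj("top",P)[0]-t,proj("scene",P)[0]-s]
        r=least_squares(f,a); tri=(r.x.round(1),r.fun.round(1))
    print(nm,a[:2].round(1),None if b is None else b[:2].round(1),*tri)
c=camera_params("top");R=cv2.Rodrigues(c['rvec'])[0];print(-R.T@c['tvec'])
E
```

```text
far tip [595.4   9. ] [598.4   9.4] [595.6   8.4  19.2] [ 0.3 -0.3 -0.3  0.1]
near tip [484.4   7.9] [486.8   8.1] [484.8   7.3  18.5] [ 0.2 -0.3 -0.3  0.1]
stop far [599.7 213.1] [595.4 206.9] [602.  214.1  24.1] [ 0.1 -0.1 -0.1  0. ]
stop near [472.8 211.2] None
b farL [585.4 -38. ] [584.8 -45.2] [589.1 -40.4  54.7] [ 0.7 -0.7 -0.8  0.2]
b farR [ 598.5 -158.4] [ 597.1 -160. ] [ 599.3 -159.    59.9] [ 0. -0. -0.  0.]
b nearR [ 514.7 -163.8] [ 503.5 -172.8] [ 517.6 -166.6   40.5] [-0.2  0.3  0.3 -0.1]
b nearL [500.8 -45.3] [505.2 -53.3] [505.4 -49.1  57.9] [ 1.3 -1.5 -1.6  0.4]
dropper [670.5  92.1] None
amber [671.  148.3] None
dish [421.5 140.2] None
[ 300.82162395   46.71889252 1430.75597419]
```

```bash
A='[0.6,-0.8,0]'; python3 -m jog '{"xyz":[[0.6,-0.8,0],[0.6,-0.8,0],[0.6,-0.8,0],[0.6,-0.8,0],[0.6,-0.8,0],[0.6,-0.8,0],[0.6,-0.8,0],[0.6,-0.8,0],[0.6,-0.8,0],[0.6,-0.8,0]],"angular":[[0,0,-0.3],[0,0,-0.3],[0,0,-0.3],[0,0,-0.3],[0,0,-0.3],[0,0,-0.3],[0,0,-0.3],[0,0,-0.3],[0,0,-0.3],[0,0,-0.3]]}' 1
```

```text
time: 1.1
tool_pos: [265.7, 337.5, 222.2]
tcp_rot: [-3.14, 0.009, 0.969]
contact_force: [-0.4, 0.2, 0.2]
grip_width: 16.2
```

```bash
python3 -m jog '{"xyz":[[0.6,-0.8,0],[0.6,-0.8,0],[0.6,-0.8,0],[0.6,-0.8,0],[0.6,-0.8,0],[0.6,-0.8,0],[0.6,-0.8,0],[0.6,-0.8,0],[0.6,-0.8,0],[0.6,-0.8,0]],"angular":[[0,0,-0.3],[0,0,-0.3],[0,0,-0.3],[0,0,-0.3],[0,0,-0.3],[0,0,-0.3],[0,0,-0.3],[0,0,-0.3],[0,0,-0.3],[0,0,-0.3]]}' 1
python3 -m jog '{"xyz":[[0.6,-0.8,0],[0.6,-0.8,0],[0.6,-0.8,0],[0.6,-0.8,0],[0.6,-0.8,0],[0.6,-0.8,0],[0.6,-0.8,0],[0.6,-0.8,0],[0.6,-0.8,0],[0.6,-0.8,0]],"angular":[[0,0,-0.3],[0,0,-0.3],[0,0,-0.3],[0,0,-0.3],[0,0,-0.3],[0,0,-0.3],[0,0,-0.3],[0,0,-0.3],[0,0,-0.3],[0,0,-0.3]]}' 1
python3 - <<'E'
from plant import *
import cv2
print(camera_params("wrist"),bot.get_obs()['tool_pos'])
cv2.imwrite("pics/w1.png",capture("wrist")[:,:,::-1])
E
```

```text
time: 2.1
tool_pos: [387.8, 169.2, 219.8]
tcp_rot: [-3.137, 0.016, 0.642]
contact_force: [0.2, -0.3, 0.9]
grip_width: 0.1
time: 3.1
tool_pos: [509.8, 1.7, 216.5]
tcp_rot: [-3.133, 0.023, 0.313]
contact_force: [0.1, 0.5, 0.5]
grip_width: 0.8
{'fx': 312.4254849530833, 'fy': 312.4254849530833, 'cx': 280.5997147970243, 'cy': 210.0079809807033, 'rvec': array([-2.8381119 , -0.45302833, -0.02907725]), 'tvec': array([-481.64878708, -183.22094241,  349.87073392])} [509.81274366   1.65504242 216.52615893]
```

View pics/w1.png

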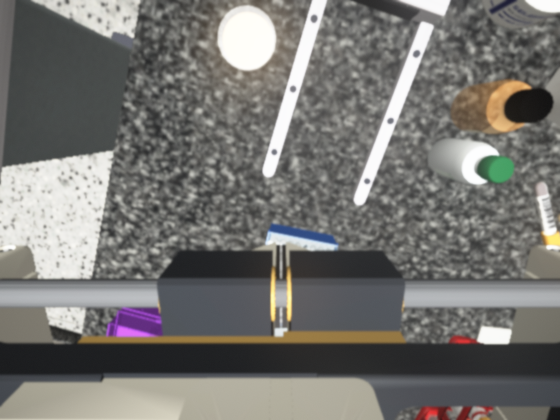

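```bash
python3 - <<'E'
import cv2
a=cv2.imread("pics/w1.png")[0:250,240:460]
cv2.imwrite("pics/w1c.png",cv2.resize(a,None,fx=2.4,fy=2.4,interpolation=cv2.INTER_CUBIC))
from h import *
for p in [(319,5),(269,172),(424,25),(361,200)]:
    print(ray("wrist",p,16).round(1))
for p in [(367,4),(437,20)]: print('stop',ray("wrist",p,34).round(1))
for p in [(267,232),(336,244)]: print('box',ray("wrist",p,50).round(1))
E
```

```text
[488.3 188.2  16. ]
[490.3  11.5  16. ]
[595.8 203.2  16. ]
[603.   13.3  16. ]
stop [531.8 196.7  34. ]
stop [600.7 204.1  34. ]
box [508.2 -47.1  50. ]
box [585.  -36.6  50. ]
```

View pics/w1c.png

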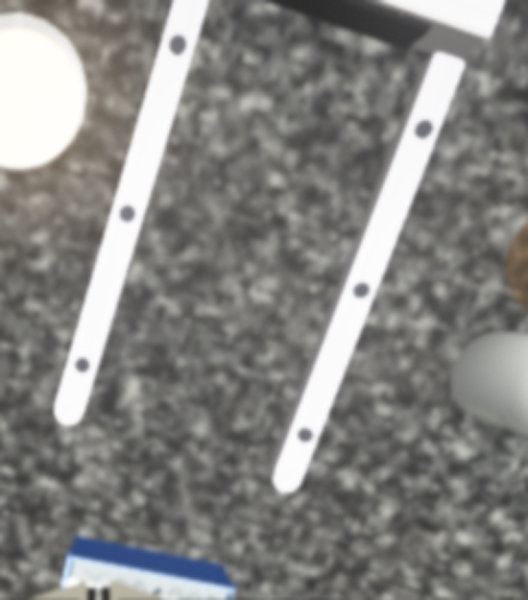

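The wrist view shows the rail tips (269,172) and (361,200), with the leading end of the box (267..336, 232..244) roughly centred between them. The box has about -0.1 rad yaw, so its tail is out away from the robot. I'll nudge the tail toward the robot from the far side first.

```bash
python3 -m jog '{"xyz":[[0.64,-0.67,0],[0.64,-0.67,0],[0.64,-0.67,0],[0.64,-0.67,0],[0.64,-0.67,0],[0.64,-0.67,0],[0.64,-0.67,0],[0.64,-0.67,0],[0.64,-0.67,0],[0.64,-0.67,0]],"angular":[[-0.01,-0.025,-0.28],[-0.01,-0.025,-0.28],[-0.01,-0.025,-0.28],[-0.01,-0.025,-0.28],[-0.01,-0.025,-0.28],[-0.01,-0.025,-0.28],[-0.01,-0.025,-0.28],[-0.01,-0.025,-0.28],[-0.01,-0.025,-0.28],[-0.01,-0.025,-0.28]]}' 1
python3 -m jog '{"xyz":[[0,0,0],[0,0,0]],"angular":[[0,0,0],[0,0,0]]}' 1
```

```text
time: 4.15
tool_pos: [639.9, -136.0, 211.8]
tcp_rot: [3.139, 0.007, 0.009]
contact_force: [-0.1, 0.8, 0.0]
grip_width: 0.6
time: 4.35
tool_pos: [639.9, -136.6, 210.0]
tcp_rot: [3.14, 0.01, 0.009]
contact_force: [-0.5, 0.1, -0.8]
grip_width: 0.3
```

```bash
python3 -m jog '{"xyz":[[0,0,-0.9],[0,0,-0.9],[0,0,-0.9],[0,0,-0.9],[0,0,-0.9],[0,0,-0.9],[0,0,-0.9],[0,0,-0.8],[0,0,-0.6],[0,0,-0.4]],"angular":[[0,-0.01,0.01],[0,-0.01,0.01],[0,-0.01,0.01],[0,-0.01,0.01],[0,-0.01,0.01],[0,-0.01,0.01],[0,-0.01,0.01],[0,-0.01,0.01],[0,-0.01,0.01],[0,-0.01,0.01]]}' 1
python3 - <<'E'
from plant import *
import cv2
a=capture("top")[180:300,180:380,::-1]
cv2.imwrite("pics/t2.png",cv2.resize(a,None,fx=4,fy=4,interpolation=cv2.INTER_CUBIC))
a=capture("scene")[120:320,170:430,::-1]
cv2.imwrite("pics/s2.png",cv2.resize(a,None,fx=3,fy=3,interpolation=cv2.INTER_CUBIC))
print(bot.get_obs()['tool_pos'],bot.get_obs()['contact_force'])
E
```

```text
time: 5.35
tool_pos: [633.9, -126.3, 45.3]
tcp_rot: [-3.141, -0.0, 0.034]
contact_force: [0.2, -0.3, -0.3]
grip_width: 0.3
[ 633.67178073 -126.43592141   44.99344989] [-0.52283492  0.2794591  -0.11726146]
```

View pics/s2.png

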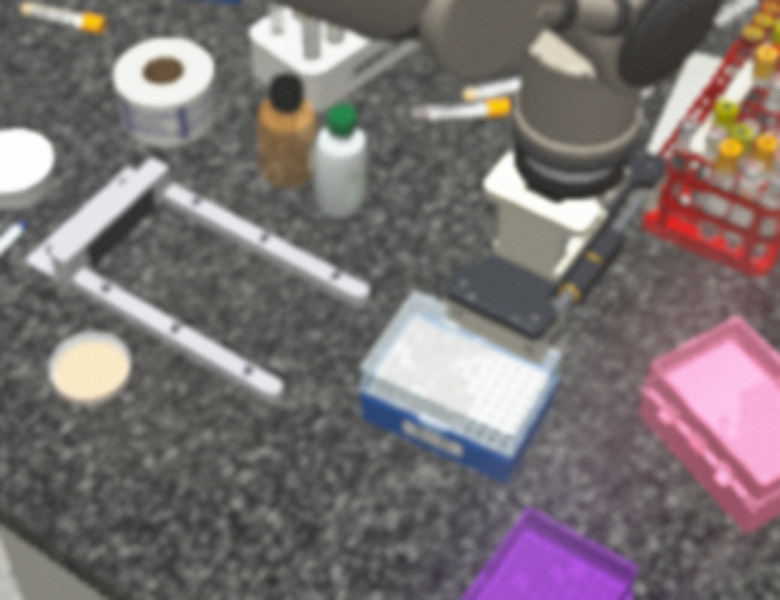

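View pics/t2.png

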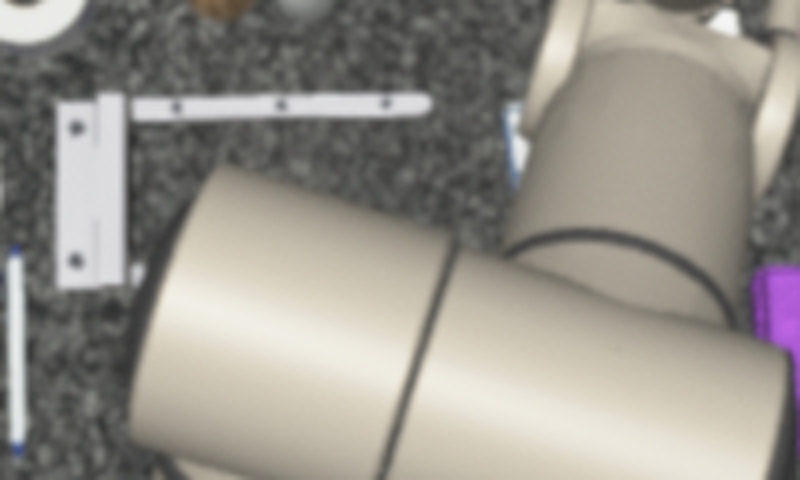

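```bash
python3 -m jog '{"xyz":[[0,-0.1,-0.4],[0,-0.1,-0.4],[0,0,-0.2]],"angular":[[0,0,-0.05],[0,0,-0.05],[0,0,0]]}' 1
python3 -m jog '{"xyz":[[-0.2,0,0],[-0.2,0,0]],"angular":[[0,0,0],[0,0,0]]}' 1
python3 -m jog '{"xyz":[[-0.1,0,0.04],[-0.1,0,0.04]],"angular":[[0,0,0],[0,0,0]]}' 1
python3 -m jog '{"xyz":[[-0.1,0,0.04],[-0.1,0,0.04]],"angular":[[0,0,0],[0,0,0]]}' 1
```

```text
time: 5.75
tool_pos: [635.1, -131.1, 26.1]
tcp_rot: [3.141, -0.003, 0.022]
contact_force: [-0.0, 0.4, -0.6]
grip_width: 0.1
time: 5.95
tool_pos: [626.8, -131.3, 25.5]
tcp_rot: [3.141, -0.003, 0.022]
contact_force: [-0.0, -0.2, 0.2]
grip_width: 0.4
time: 6.15
tool_pos: [622.1, -131.4, 27.5]
tcp_rot: [3.141, -0.003, 0.022]
contact_force: [0.0, 0.2, 0.1]
grip_width: 0.4
time: 6.35
tool_pos: [618.0, -131.5, 29.9]
tcp_rot: [3.14, -0.004, 0.022]
contact_force: [0.1, 0.0, 0.8]
grip_width: 0.6
```

```bash

python3 -m jog '{"xyz":[[-0.1,0,0.0],[-0.05,0,0.0]],"angular":[[0,0,0],[0,0,0]]}' 1
python3 -m jog '{"xyz":[[-0.1,0,0.0],[-0.05,0,0.0]],"angular":[[0,0,0],[0,0,0]]}' 1
python3 - <<'E'
from plant import *
import cv2
a=capture("scene")[160:300,270:410,::-1]
cv2.imwrite("pics/s3.png",cv2.resize(a,None,fx=4,fy=4,interpolation=cv2.INTER_CUBIC))
cv2.imwrite("pics/w3.png",capture("wrist")[:,:,::-1])
E
```

```text
time: 6.55
tool_pos: [615.4, -131.7, 30.5]
tcp_rot: [3.14, -0.006, 0.022]
contact_force: [1.3, 0.1, -0.4]
grip_width: 0.7
time: 6.75
tool_pos: [612.7, -132.0, 30.7]
tcp_rot: [3.139, -0.007, 0.022]
contact_force: [1.3, -0.4, -0.2]
grip_width: 0.6
```

View pics/s3.png

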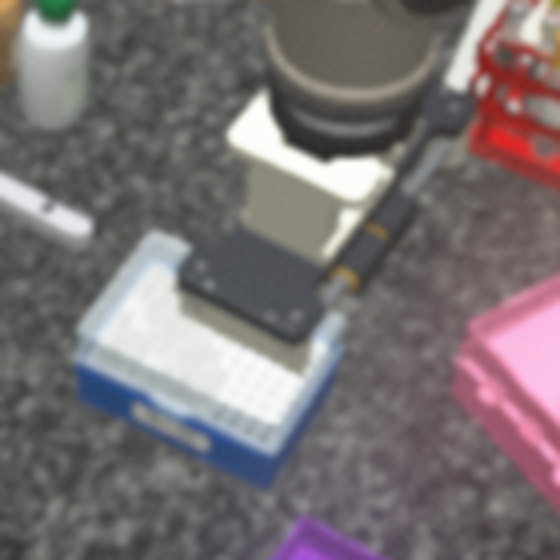

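View pics/w3.png

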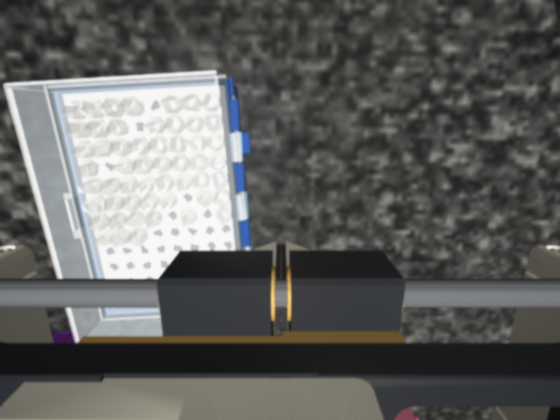

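Contact came at x≈616.5, with 1.3 N. The wrist view shows the box's leading lid edge running (5,86)–(217,71). I'll compute the heading from that.

```bash
python3 - <<'E'
from h import *
c=camera_params("wrist")
a=ray("wrist",(6,87),63);b=ray("wrist",(217,71),63);print(a,b,(b-a)[1]/(b-a)[0],np.linalg.norm(b-a))
E
python3 -m jog '{"xyz":[[-0.1,0,0.0],[-0.1,0,0.0],[-0.1,0,0.0]],"angular":[[0,0,0],[0,0,0],[0,0,0]]}' 1
python3 - <<'E'
from plant import *
import cv2
cv2.imwrite("pics/w4.png",capture("wrist")[:,:,::-1])
E
```

```text
[509.09264609 -48.65367084  63.        ] [587.97289169 -41.30160168  63.        ] 0.0932054547744753 79.22213116520183
time: 7.15
tool_pos: [606.7, -132.1, 30.7]
tcp_rot: [3.139, -0.008, 0.022]
contact_force: [1.2, -0.5, -0.0]
grip_width: 0.9
```

View pics/w4.png

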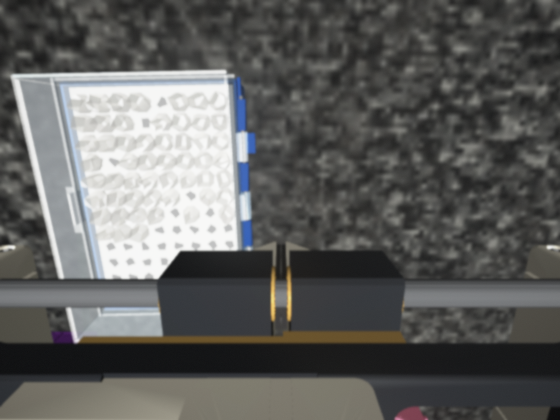

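```bash
python3 - <<'E'
from h import *
a=ray("wrist",(14,77),63);b=ray("wrist",(227,71),63);print(a,b,(b-a)[1]/(b-a)[0],(a+b)/2)
E
```

```text
[506.5751605  -45.27060969  63.        ] [585.4106489  -41.37248112  63.        ] 0.049446367974214325 [545.9929047  -43.32154541  63.        ]
```

```bash
python3 -m jog '{"xyz":[[-0.1,0,0.0],[-0.05,0,0]],"angular":[[0,0,0],[0,0,0]]}' 1
python3 -m jog '{"xyz":[[0.2,0,0],[0.5,0,0],[0.2,0,0.6],[0,-0.2,0.9],[0,-0.3,0.9],[0,-0.3,0.9],[-0.5,-0.6,0.7],[-0.8,-0.6,0.3],[-0.9,-0.6,0],[-0.9,-0.6,0]],"angular":[[0,0,0],[0,0,0],[0,0,0],[0,0,0],[0,0,0],[0,0,0],[0,0,0],[0,0,0],[0,0,0],[0,0,0]]}' 1
python3 - <<'E'
from h import *
for p in [(372,200),(375,180),(410,207),(368,250),(403,250)]: print(p,ray("top",p,60).round())
E
```

```text
time: 7.4
tool_pos: [603.2, -132.2, 30.8]
tcp_rot: [3.139, -0.007, 0.022]
contact_force: [1.0, -1.3, -0.7]
grip_width: 0.3
time: 8.4
tool_pos: [555.1, -195.4, 117.7]
tcp_rot: [-3.14, 0.002, 0.026]
contact_force: [-0.2, -0.6, -0.3]
grip_width: 0.4
(372, 200) [ 601. -209.   60.]
(375, 180) [ 654. -219.   60.]
(410, 207) [ 581. -308.   60.]
(368, 250) [ 470. -194.   60.]
(403, 250) [ 469. -284.   60.]
```

```bash
python3 -m jog '{"xyz":[[-0.2,0.15,0.04],[-0.2,0.15,0.04],[0,0,0.04],[0,0,0.04]],"angular":[[0,0,0],[0,0,0],[0,0,0],[0,0,0]]}' 0.35
python3 - <<'E'
from plant import *
import cv2
cv2.imwrite("pics/w5.png",capture("wrist")[:,:,::-1])
E
```

```text
time: 8.8
tool_pos: [543.9, -190.1, 121.4]
tcp_rot: [-3.139, 0.004, 0.023]
contact_force: [-0.5, 1.5, 0.3]
grip_width: 27.1
```

View pics/w5.png

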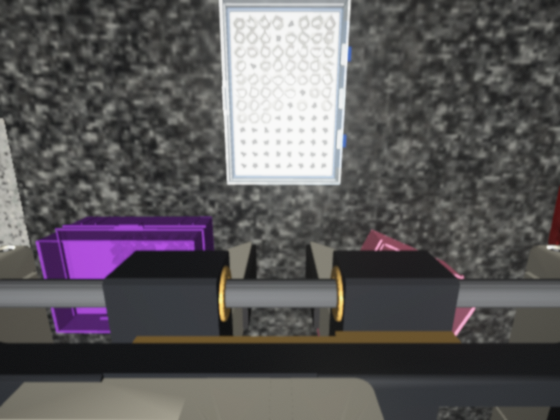

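The rear lid edge (228,184)–(341,184) looks square to the tool, and the box is centred on it.

```bash
python3 - <<'E'
from h import *
a=ray("wrist",(228,184),63);b=ray("wrist",(341,184),63);print(a,b,(b-a)[1]/(b-a)[0],(a+b)/2)
E
```

```text
[ 507.28543647 -160.01014871   63.        ] [ 586.80852006 -158.10422697   63.        ] 0.023966899264061182 [ 547.04697826 -159.05718784   63.        ]
```

```bash
python3 -m jog '{"xyz":[[0.1,0,-0.8],[0.05,0,-0.8],[0.05,-0.05,-0.8],[0.05,-0.1,-0.8],[0,-0.1,-0.5],[0,-0.05,-0.2]],"angular":[[0,0,0],[0,0,0],[0,0,0],[0,0,0],[0,0,0],[0,0,0]]}' 0.35
```

```text
time: 9.45
tool_pos: [553.1, -194.3, 41.6]
tcp_rot: [-3.141, 0.0, 0.028]
contact_force: [0.6, -0.7, 0.5]
grip_width: 29.9
```

```bash
python3 -m jog '{"xyz":[[-0.1,0.3,0.03],[-0.1,0.4,0.03],[-0.1,0.3,0.03],[0,0.2,0.03]],"angular":[[0,0,-0.02],[0,0,-0.02],[0,0,0],[0,0,0]]}' 0.35
python3 -m jog '{"xyz":[[0,0.2,0.02],[0,0.2,0.02]],"angular":[[0,0,0],[0,0,0]]}' 0.35
python3 -m jog '{"xyz":[[0,0.2,0.02],[0,0.2,0.02]],"angular":[[0,0,0],[0,0,0]]}' 0.35
```

```text
time: 9.85
tool_pos: [547.3, -168.7, 45.1]
tcp_rot: [-3.141, -0.001, 0.023]
contact_force: [0.3, -1.8, -0.2]
grip_width: 29.7
time: 10.05
tool_pos: [547.7, -160.1, 47.0]
tcp_rot: [3.14, -0.003, 0.024]
contact_force: [-0.8, -2.3, -1.1]
grip_width: 29.9
time: 10.25
tool_pos: [548.0, -151.7, 48.2]
tcp_rot: [3.14, -0.003, 0.024]
contact_force: [0.2, -0.9, -1.1]
grip_width: 29.7
```

```bash
python3 -m jog '{"xyz":[[-0.02,0.3,-0.05],[-0.02,0.3,-0.05],[-0.02,0.1,-0.05]],"angular":[[0,0,0],[0,0,0],[0,0,0]]}' 0.35
python3 - <<'E'
from plant import *
import cv2
cv2.imwrite("pics/w6.png",capture("wrist")[:,:,::-1])
a=capture("top")[180:300,180:380,::-1]
cv2.imwrite("pics/t6.png",cv2.resize(a,None,fx=4,fy=4,interpolation=cv2.INTER_CUBIC))
E
```

```text
time: 10.55
tool_pos: [547.9, -137.5, 46.2]
tcp_rot: [3.137, -0.007, 0.024]
contact_force: [0.0, -3.4, 2.3]
grip_width: 30.0
```

View pics/w6.png

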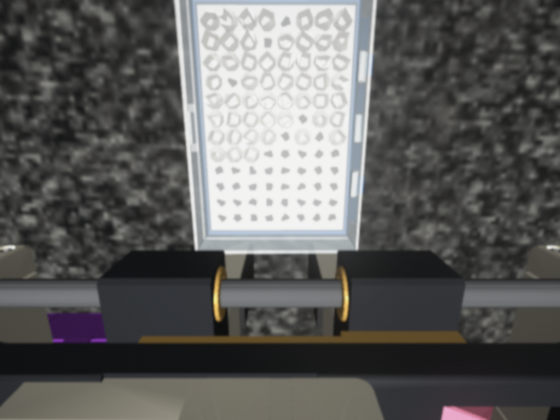

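View pics/t6.png

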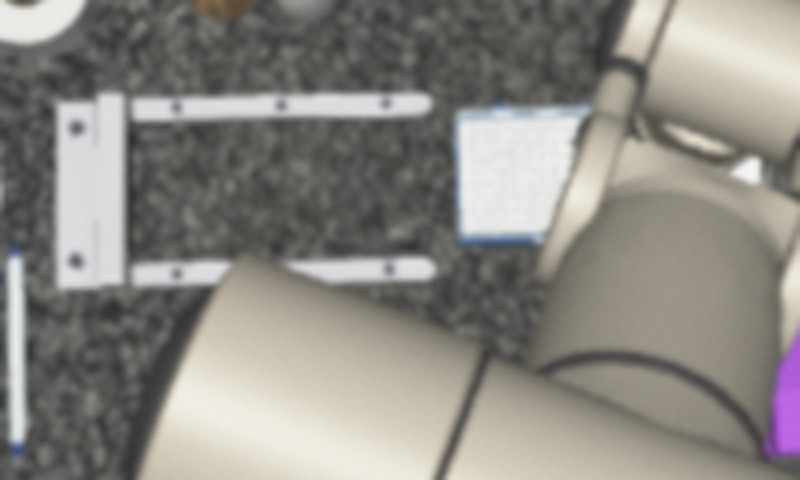

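```bash
python3 - <<'E'
from plant import *
import cv2
a=capture("top")[195:255,265:335,::-1]
cv2.imwrite("pics/t6b.png",cv2.resize(a,None,fx=10,fy=10,interpolation=cv2.INTER_CUBIC))
E
```

```text
(no output)
```

View pics/t6b.png

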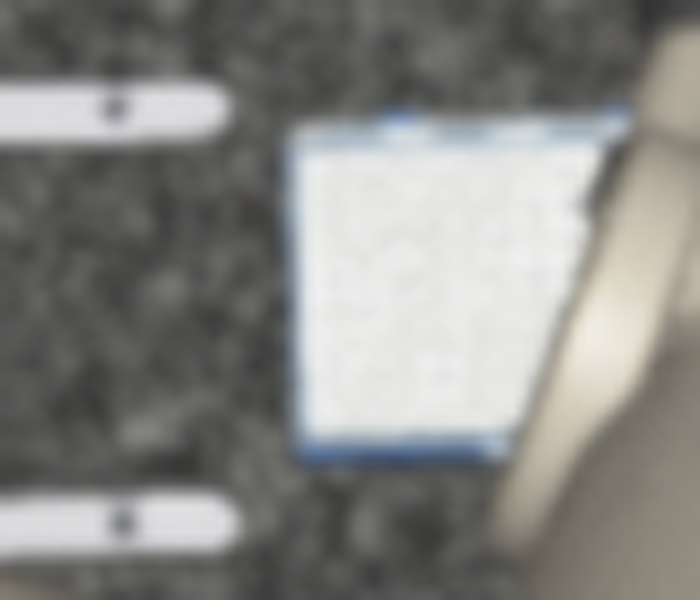

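```bash
python3 - <<'E'
from h import *
T=lambda x,y:(265+(x+.5)/10-.5,195+(y+.5)/10-.5)
f=lambda p,z:ray("top",T(*p),z)[:2].round(1)
print('farTop63',f((295,128),63),'nearTop63',f((302,440),63),'nearBot0',f((302,464),0),'nearlip?',f((302,464),40))
print('tips',f((230,108),16),f((240,522),16),'inner faces', f((200,140),16),f((200,494),16),f((200,140),0))
# rails from t6 (4x crop 180,180)
U=lambda x,y:(180+(x+.5)/4-.5,180+(y+.5)/4-.5)
g=lambda p,z:ray("top",U(*p),z)[:2].round(1)
print(g((135,110),16),g((430,103),16),g((135,274),16),g((435,267),16))
E
```

```text
farTop63 [581.7  -5.5] nearTop63 [500.1  -6.2] nearBot0 [502.8  -8.5] nearlip? [497.2  -7. ]
tips [597.   10.1] [485.2   8.7] inner faces [588.3  18.2] [492.7  19.2] [591.5  17.9]
[593.3 208.5] [596.9  11.3] [483.  206.9] [486.2   9.1]
```

Top view: box mid-line x≈541–542 at its leading end, lane centre 541.4 with slope −0.017. It's centred to about 1 mm, so I'll push on in stages.

```bash
python3 -m jog '{"xyz":[[-0.025,0.2,-0.05],[-0.025,0.25,-0.05],[-0.025,0.25,-0.05],[-0.025,0.25,-0.05],[-0.025,0.2,-0.05]],"angular":[[0,0,-0.01],[0,0,-0.01],[0,0,-0.01],[0,0,-0.01],[0,0,-0.01]]}' 0.35
python3 - <<'E'
from plant import *
import cv2
cv2.imwrite("pics/w7.png",capture("wrist")[:,:,::-1])
a=capture("top")[195:255,255:325,::-1]
cv2.imwrite("pics/t7.png",cv2.resize(a,None,fx=10,fy=10,interpolation=cv2.INTER_CUBIC))
E
```

```text
time: 11.2
tool_pos: [545.4, -114.2, 41.0]
tcp_rot: [3.137, -0.007, 0.017]
contact_force: [0.6, -3.6, 2.6]
grip_width: 29.9
```

View pics/w7.png

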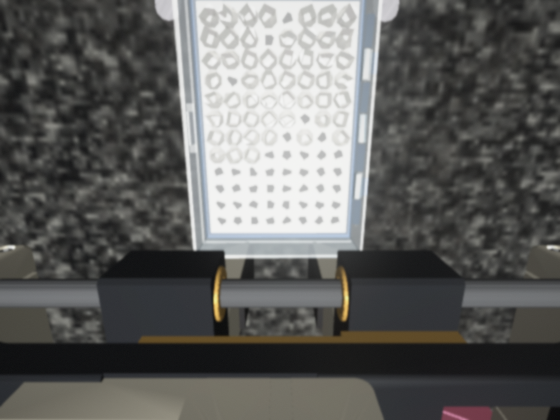

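View pics/t7.png

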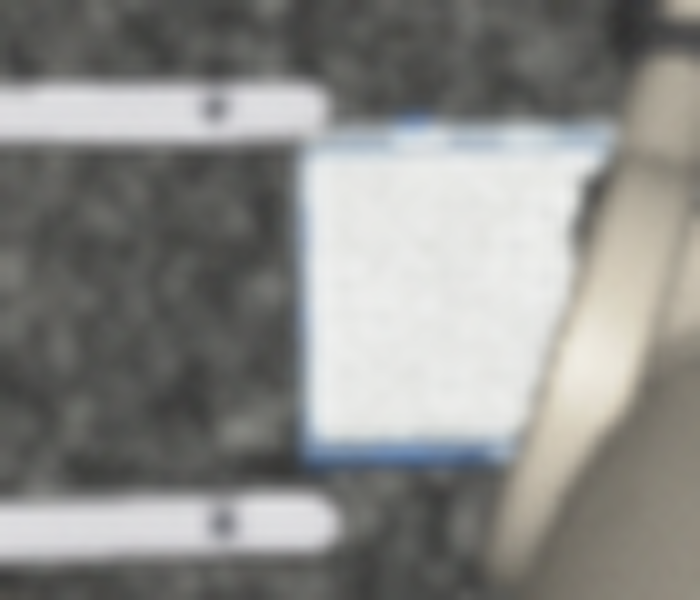

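Both rails flank the box evenly (wrist tips at (165,8) and (388,8), box 180–370). Continuing.

```bash
python3 -m jog '{"xyz":[[0,0.25,0],[0,0.25,0],[-0.01,0.25,0],[-0.01,0.25,0],[-0.01,0.25,0]],"angular":[[0,0,0],[0,0,0],[0,0,0],[0,0,0],[0,0,0]]}' 0.35
python3 - <<'E'
from plant import *
import cv2
cv2.imwrite("pics/w8.png",capture("wrist")[:,:,::-1])
a=capture("top")[195:255,245:315,::-1]
cv2.imwrite("pics/t8.png",cv2.resize(a,None,fx=10,fy=10,interpolation=cv2.INTER_CUBIC))
E
```

```text
time: 11.8
tool_pos: [544.2, -87.1, 40.6]
tcp_rot: [3.138, -0.006, 0.017]
contact_force: [-0.4, -3.1, 2.0]
grip_width: 30.1
```

View pics/w8.png

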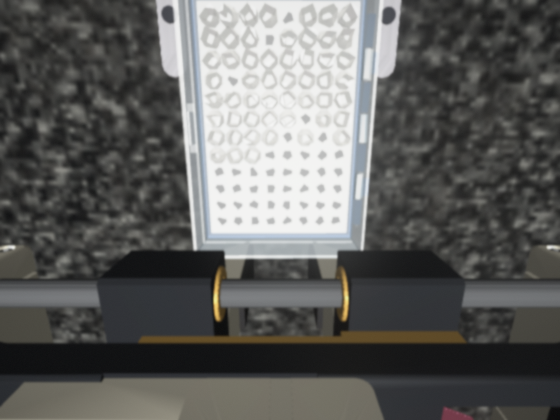

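View pics/t8.png

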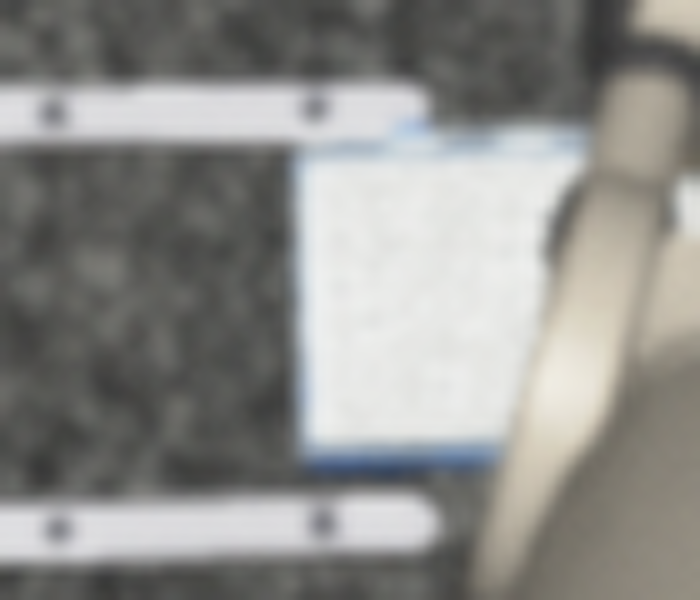

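```bash
python3 - <<'E'
from h import *
T=lambda x,y:(245+(x+.5)/10-.5,195+(y+.5)/10-.5)
f=lambda p,z:ray("top",T(*p),z)[:2].round(1)
print('farTop63',f((300,145),63),f((450,133),63),'nearBot0',f((310,470),0),f((450,465),0),'rail',f((300,114),16),f((300,528),16),f((310,500),16),'tips',f((425,112),16),f((435,523),16))
c=camera_params("wrist")
print(ray("wrist",(168,14),16),ray("wrist",(388,15),16),ray("wrist",(196,248),63),ray("wrist",(365,248),63),ray("wrist",(180,0),63),ray("wrist",(380,0),63))
E
```

```text
farTop63 [577.6  45.1] [580.5   6.2] nearBot0 [501.5  42.9] [502.6   5.4] rail [595.5  45. ] [483.9  45.7] [491.3  43. ] tips [595.9  11.5] [484.9  10. ]
[485.29141107  38.64178951  16.        ] [598.49412798  40.39176794  16.        ] [505.41457197 -70.7024683   63.        ] [584.23052545 -69.48120255  63.        ] [505.07505575  30.06390479  63.        ] [580.59617314  31.54943631  63.        ]
```

Centred within about 1.5 mm in both views. Continuing.

```bash
python3 -m jog '{"xyz":[[0.01,0.3,0],[0.01,0.3,0],[0.01,0.3,0],[0.01,0.3,0],[0.01,0.3,0],[0.01,0.3,0],[0.01,0.3,0]],"angular":[[0,0,0],[0,0,0],[0,0,0],[0,0,0],[0,0,0],[0,0,0],[0,0,0]]}' 0.35
python3 - <<'E'
from plant import *
import cv2
cv2.imwrite("pics/w9.png",capture("wrist")[:,:,::-1])
a=capture("top")[195:255,230:300,::-1]
cv2.imwrite("pics/t9.png",cv2.resize(a,None,fx=10,fy=10,interpolation=cv2.INTER_CUBIC))
E
```

```text
time: 12.6
tool_pos: [545.3, -41.6, 40.4]
tcp_rot: [3.138, -0.005, 0.017]
contact_force: [0.6, -2.2, 1.8]
grip_width: 29.9
```

View pics/w9.png

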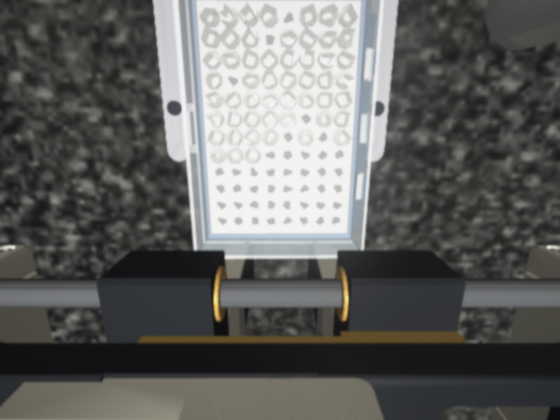

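View pics/t9.png

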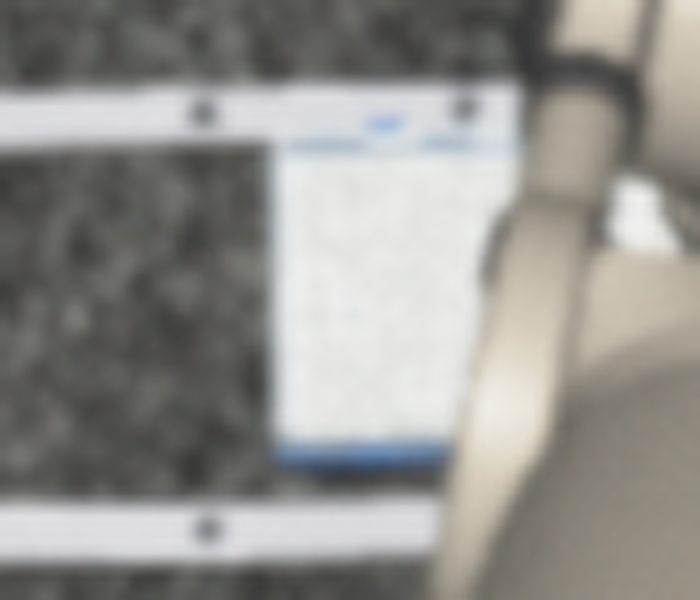

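```bash
python3 - <<'E'
from h import *
print(ray("wrist",(174,107),16),ray("wrist",(377,107),16),ray("wrist",(196,248),63),ray("wrist",(365,248),63),ray("wrist",(181,0),63),ray("wrist",(381,0),63))
T=lambda x,y:(230+(x+.5)/10-.5,195+(y+.5)/10-.5)
f=lambda p,z:ray("top",T(*p),z)[:2].round(1)
print(f((280,142),63),f((285,470),0),f((203,113),16),f((208,530),16))
E
```

```text
[485.99717174  38.75830145  16.        ] [598.41738152  40.81727953  16.        ] [506.54799436 -25.12224703  63.        ] [585.25848192 -23.85116003  63.        ] [506.54889553  75.55496945  63.        ] [581.99047518  77.03713178  63.        ]
[578.6  89. ] [501.9  89.7] [596.2 111.1] [483.8 109.6]
```

```bash
python3 -m jog '{"xyz":[[-0.02,0.3,0],[-0.02,0.3,0],[-0.02,0.3,0],[-0.02,0.3,0],[-0.02,0.3,0],[-0.02,0.3,0],[-0.02,0.3,0]],"angular":[[0,0,0],[0,0,0],[0,0,0],[0,0,0],[0,0,0],[0,0,0],[0,0,0]]}' 0.35
python3 - <<'E'
from plant import *
import cv2
cv2.imwrite("pics/w10.png",capture("wrist")[:,:,::-1])
a=capture("top")[195:255,215:285,::-1]
cv2.imwrite("pics/t10.png",cv2.resize(a,None,fx=10,fy=10,interpolation=cv2.INTER_CUBIC))
E
```

```text
time: 13.4
tool_pos: [542.0, 3.7, 40.2]
tcp_rot: [3.138, -0.004, 0.017]
contact_force: [-1.0, -2.9, 1.1]
grip_width: 29.7
```

View pics/w10.png

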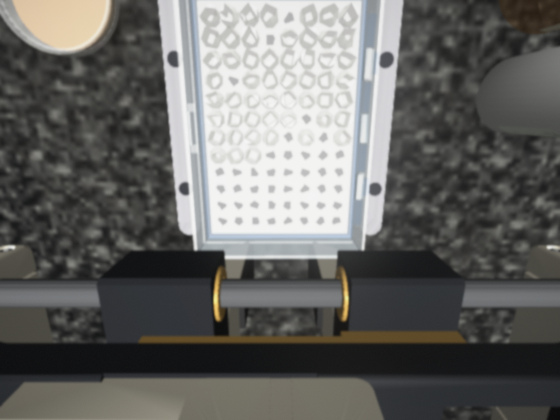

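View pics/t10.png

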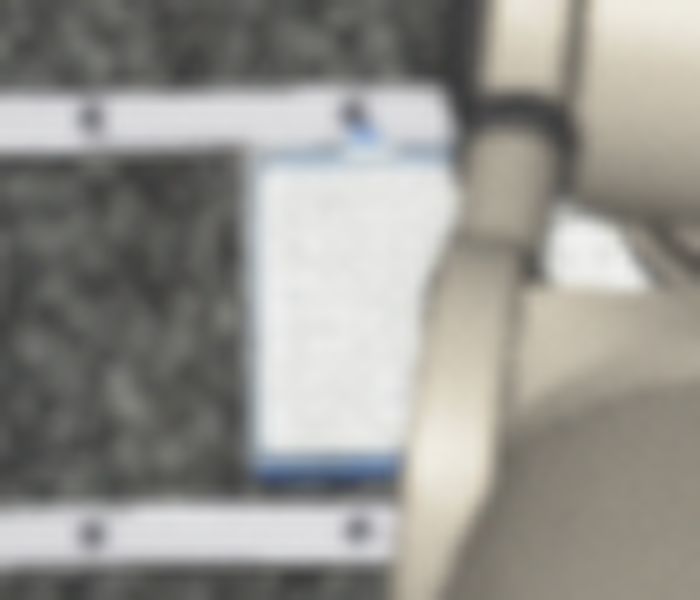

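```bash
python3 - <<'E'
from h import *
print(ray("wrist",(174,59),16),ray("wrist",(386,60),16),ray("wrist",(184,188),16),ray("wrist",(375,188),16),ray("wrist",(196,248),63),ray("wrist",(365,248),63),ray("wrist",(181,0),63),ray("wrist",(381,0),63))
T=lambda x,y:(215+(x+.5)/10-.5,195+(y+.5)/10-.5)
f=lambda p,z:ray("top",T(*p),z)[:2].round(1)
print(f((258,153),63),f((260,482),0),f((92,118),16),f((92,535),16),f((352,112),16),f((357,531),16),f((260,507),16))
E
```

```text
[484.60154785 108.32930773  16.        ] [597.47160191 109.95150488  16.        ] [485.24642466  38.43231946  16.        ] [598.61944019  40.36604455  16.        ] [503.33353313  20.20589659  63.        ] [581.9593543   21.47647237  63.        ] [503.34632247 120.7941464   63.        ] [578.71861688 122.25124582  63.        ]
[576.  133.5] [499.  136.5] [595.3 180.9] [483.  179.6] [596.5 111.4] [483.5 109.8] [490.1 135.4]
```

```bash
python3 -m jog '{"xyz":[[0,0.3,0],[0,0.3,0],[0,0.3,0],[0,0.3,0],[0,0.3,0],[0.01,0.3,0],[0.01,0.3,0]],"angular":[[0,0,0],[0,0,0],[0,0,0],[0,0,0],[0,0,0],[0,0,0],[0,0,0]]}' 0.35
python3 - <<'E'
from plant import *
import cv2
cv2.imwrite("pics/w11.png",capture("wrist")[:,:,::-1])
a=capture("top")[195:255,190:260,::-1]
cv2.imwrite("pics/t11.png",cv2.resize(a,None,fx=10,fy=10,interpolation=cv2.INTER_CUBIC))
E
```

```text
time: 14.2
tool_pos: [542.0, 49.0, 40.0]
tcp_rot: [3.139, -0.003, 0.017]
contact_force: [-0.2, -3.1, 1.4]
grip_width: 29.9
```

View pics/w11.png

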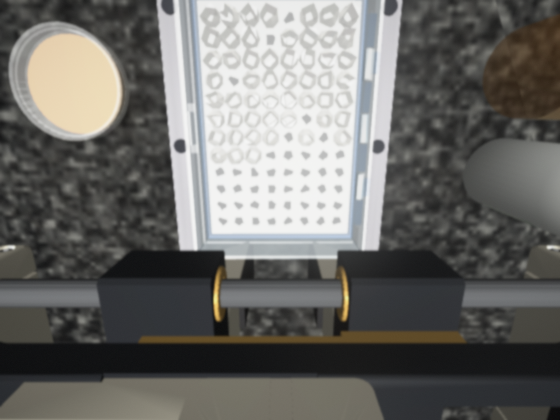

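View pics/t11.png

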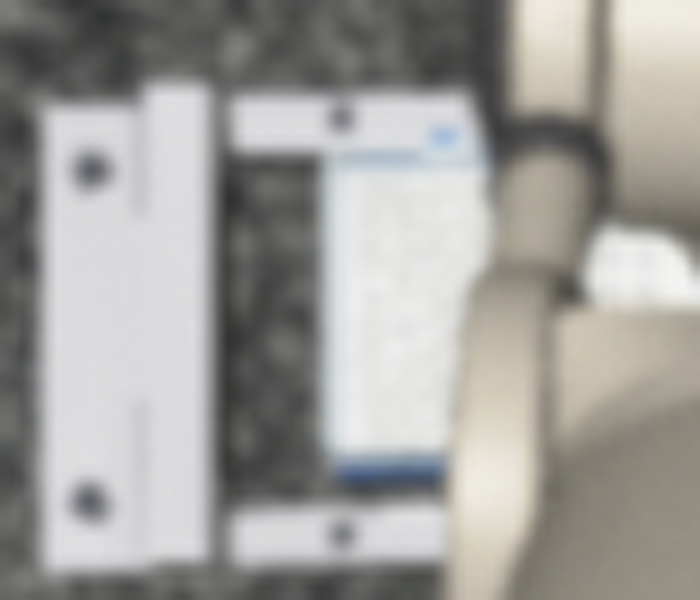

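```bash
python3 - <<'E'
from h import *
w=lambda p,z:ray("wrist",p,z)[:2].round(1)
print(w((180,146),16),w((378,146),16),w((196,248),63),w((365,248),63),w((183,0),63),w((382,0),63))
T=lambda x,y:(190+(x+.5)/10-.5,195+(y+.5)/10-.5)
f=lambda p,z:ray("top",T(*p),z)[:2].round(1)
print(f((328,155),63),f((335,482),0),f((342,118),16),f((342,534),16),'lead',f((328,300),63),'stop',f((210,300),34))
E
```

```text
[484.7 108.1] [597.9 110.1] [503.5  65.5] [582.   66.8] [504.3 166. ] [579.2 167.4]
[575.8 179.9] [499.3 183.2] [595.3 180.9] [483.3 179.6] lead [537.8 179.5] stop [543.  213.2]
```

```bash
python3 -m jog '{"xyz":[[0,0.25,0],[0,0.25,0],[0,0.2,0],[0,0.15,0],[0,0.15,0]],"angular":[[0,0,0],[0,0,0],[0,0,0],[0,0,0],[0,0,0]]}' 0.35
python3 -m jog '{"xyz":[[0,0.1,0],[0,0.1,0],[0,0.1,0]],"angular":[[0,0,0],[0,0,0],[0,0,0]]}' 0.35
```

```text
time: 14.8
tool_pos: [541.9, 70.5, 39.9]
tcp_rot: [3.139, -0.003, 0.017]
contact_force: [-0.7, -2.8, 1.3]
grip_width: 29.7
time: 15.1
tool_pos: [541.9, 77.0, 39.9]
tcp_rot: [3.139, -0.003, 0.017]
contact_force: [0.4, -2.5, 1.6]
grip_width: 29.7
```

```bash
python3 -m jog '{"xyz":[[0,0.1,0],[0,0.1,0]],"angular":[[0,0,0],[0,0,0]]}' 0.35
python3 -m jog '{"xyz":[[0,0.05,0],[0,0.05,0]],"angular":[[0,0,0],[0,0,0]]}' 0.35
python3 -m jog '{"xyz":[[0,0.05,0],[0,0.05,0]],"angular":[[0,0,0],[0,0,0]]}' 0.35
```

```text
time: 15.3
tool_pos: [541.7, 79.5, 40.0]
tcp_rot: [3.135, -0.002, 0.018]
contact_force: [-2.2, -19.4, 4.8]
grip_width: 30.0
time: 15.5
tool_pos: [541.7, 79.3, 40.0]
tcp_rot: [3.132, -0.001, 0.017]
contact_force: [-0.3, -7.3, 0.3]
grip_width: 29.9
time: 15.7
tool_pos: [541.6, 79.2, 40.0]
tcp_rot: [3.13, -0.001, 0.016]
contact_force: [-1.4, -7.5, 3.5]
grip_width: 29.8
```

The force jumped to 19 N at y=79.5 and motion stopped, so the box is home against the stop. I'll back off and check.

```bash
python3 -m jog '{"xyz":[[0,-0.2,0],[0,-0.5,0],[0,-0.8,0],[0,-0.8,0.2],[0,-0.8,0.8],[0,-0.8,0.9],[0,-0.9,0.9],[0,-0.9,0.9],[0,-0.9,0.9],[0,-0.9,0.9]],"angular":[[0,0,0],[0,0,0],[0,0,0],[0,0,0],[0,0,0],[0,0,0],[0,0,0],[0,0,0],[0,0,0],[0,0,0]]}' 0.35
python3 -m jog '{"xyz":[[0,-0.9,0.9],[0,-0.9,0.9],[0,-0.9,0.9],[0,-0.9,0.5],[0,-0.9,0],[0,-0.9,0],[0,-0.9,0],[0,0,0]],"angular":[[0,0,0],[0,0,0],[0,0,0],[0,0,0],[0,0,0],[0,0,0],[0,0,0],[0,0,0]]}' 0.35
python3 - <<'E'
from plant import *
import cv2
cv2.imwrite("pics/w12.png",capture("wrist")[:,:,::-1])
a=capture("top")[150:300,170:320,::-1]
cv2.imwrite("pics/t12.png",cv2.resize(a,None,fx=4,fy=4,interpolation=cv2.INTER_CUBIC))
a=capture("scene")[110:280,120:330,::-1]
cv2.imwrite("pics/s12.png",cv2.resize(a,None,fx=3.5,fy=3.5,interpolation=cv2.INTER_CUBIC))
E
```

```text
time: 16.7
tool_pos: [537.1, -74.9, 149.6]
tcp_rot: [3.136, 0.009, 0.019]
contact_force: [0.5, 0.8, 0.3]
grip_width: 29.5
time: 17.5
tool_pos: [535.9, -209.9, 218.8]
tcp_rot: [3.138, 0.003, 0.016]
contact_force: [-0.8, 0.6, 0.0]
grip_width: 30.0
```

View pics/t12.png

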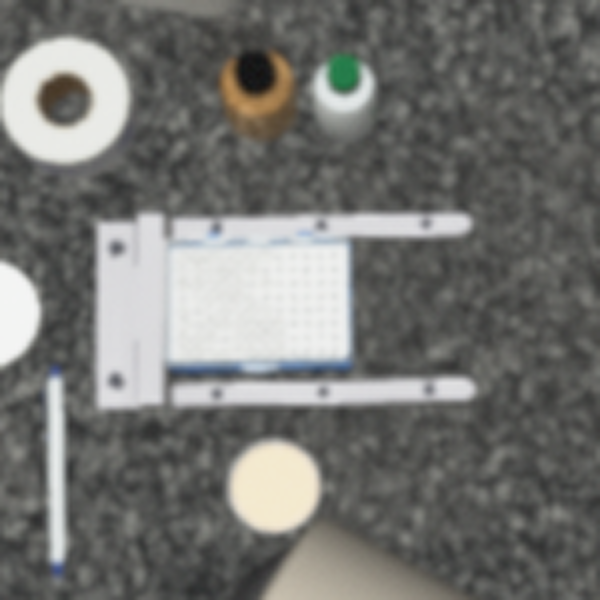

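View pics/s12.png

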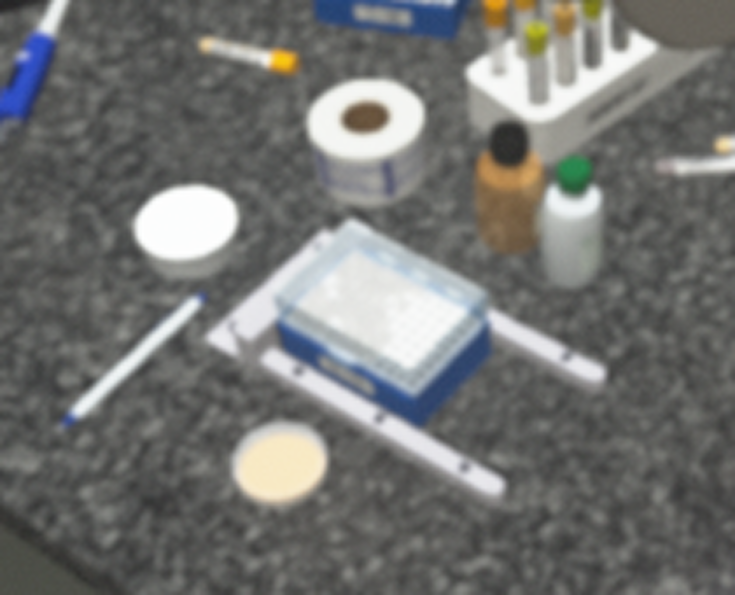

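```bash
python3 - <<'E'
from h import *
T=lambda x,y:(170+(x+.5)/4-.5,150+(y+.5)/4-.5)
f=lambda p,z:ray("top",T(*p),z)[:2].round(1)
print('stop',f((164,310),34),'lead',f((168,305),63),'rear',f((351,300),63),'sides',f((250,240),63),f((260,371),0),'rails',f((217,228),16),f((217,393),16),'far edge',f((175,243),63),f((345,239),63))
a=cv2.cvtColor(cv2.imread("pics/top0.png"),6)[150:300,150:300].astype(int)
from plant import capture
b=cv2.cvtColor(capture("top"),cv2.COLOR_RGB2GRAY)[150:300,150:300].astype(int)
cv2.imwrite("pics/diff.png",cv2.resize(np.clip(abs(a-b)*3,0,255).astype('uint8'),None,fx=3,fy=3))
E
```

```text
stop [536.1 212.9] lead [534.5 206.9] rear [537.   89.5] sides [576.7 154.7] [500.1 152.3] rails [594.5 180.5] [483.5 179.3] far edge [575.1 203. ] [577.   93.4]
```

View pics/diff.png

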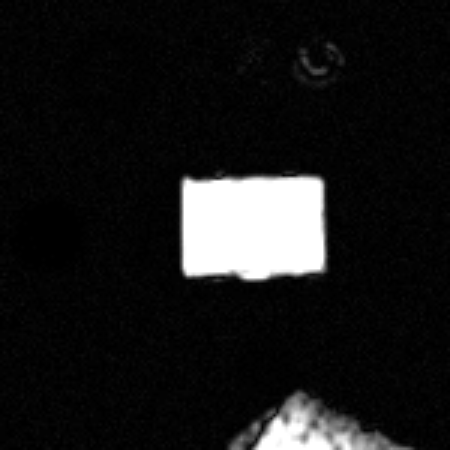

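```bash
python3 - <<'E'
from plant import *
import cv2
a=capture("top")[195:260,190:265,::-1]
a=cv2.resize(a,None,fx=8,fy=8,interpolation=cv2.INTER_CUBIC)
cv2.imwrite("pics/t13.png",a)
a=capture("scene")[165:240,170:270,::-1]
cv2.imwrite("pics/s13.png",cv2.resize(a,None,fx=8,fy=8,interpolation=cv2.INTER_CUBIC))
E
```

```text
(no output)
```

View pics/t13.png

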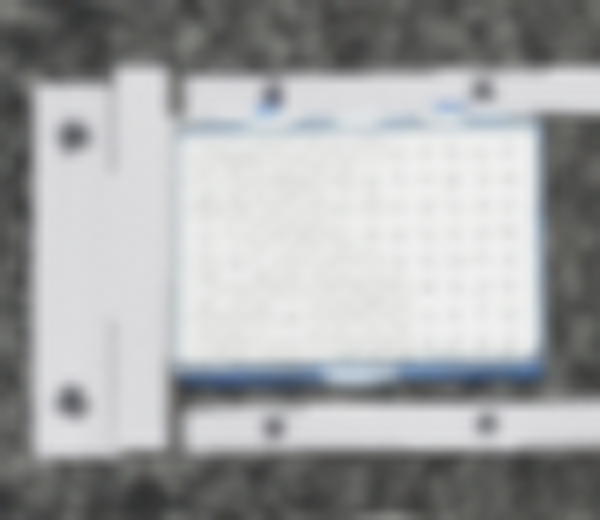

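View pics/s13.png

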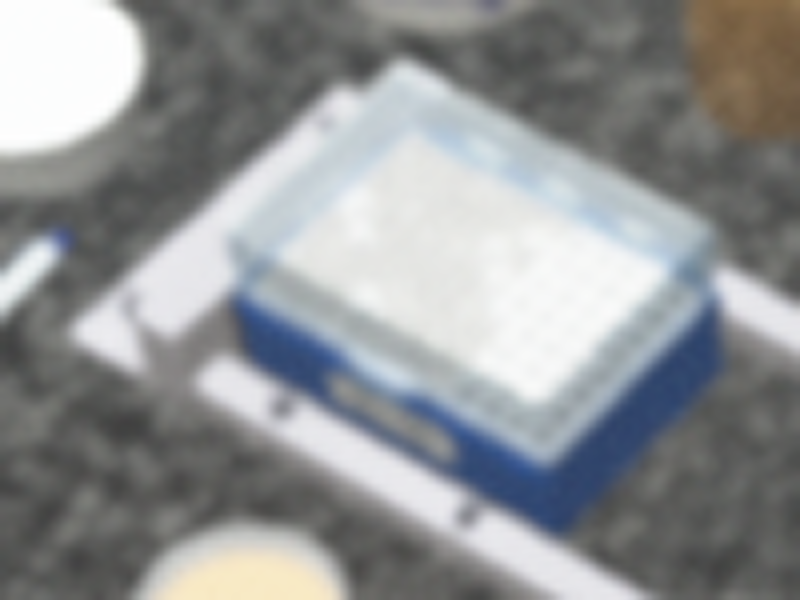

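The box's rear (base) is at y≈91, which puts its leading end at ≈209. The rail tips at ≈9.4 plus 200 mm put the stop face at ≈209.4. This agrees with the stall. The sides are about 1 mm off centre and parallel to the lane, and the bystanders are unchanged, so I'll hand in.

```bash
python3 -c "
from plant import bot
o=bot.get_obs();print(o['time'],o['tool_pos'],o['contact_force']);bot.close_job()"
```

```text
17.8 [ 536.31182086 -206.97582535  219.05704139] [0.43530039 0.58558094 0.21920716]
the job is handed in; nothing more can be done
```

I pushed the closed blue/white tip box into the lane and up against the end stop, and handed the job in at 17.8 s. No verdict was reported.

**How:** I first nudged the box's tail from the far side with the closed fingers to square and centre it. I then pushed its rear face with two fingers held 30 mm apart and 40 mm or more above the worktop, well clear of the rails, and checked it with the top and wrist cameras on the way in.

**Last checks:**
- **End stop:** The push force rose from about 3 N to 19 N and the arm stalled, so the box is against the stop. Working from the box's rear edge and the rail tips, its leading end is within about 1–2 mm of the stop.
- **Centring:** The box is about 1 mm off the centre line and parallel to the rails. I saw no sign of it touching them.
- **Bystanders:** Comparing the top view before and after showed no visible shift of any of them. The dropper bottle had only a faint outline difference, which looks sub-pixel.
- **Robot:** It was clear of everything, with about 0.5 N at the wrist.

**Disagreements:**
- **Gap to the stop:** Measured directly between the lid's edge and the stop's top edge, the gap came out at about 6 mm, right at the limit. I put this down to the lid being set in and the view angle, given the stall and the rear-edge measurement.
- **Camera offset:** The wrist and top cameras differed by 2–6 mm in absolute x, so I used positions relative to the lane within each view. Those offsets agreed to about 3 mm.

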